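Close the drugs box and offer the dial-lock shackle to its hasp

ROBOT

A 6-joint arm with a two-finger parallel gripper is mounted at the origin on the work surface. World frame = base frame: x ahead of the robot, y to its left, z up, the work surface at z = 0. Lengths are in m, angles in rad, forces in N, time in s.
With the tool pointing down it reaches from about 0.25 to 0.775 m from the base axis. Payload 4 kg.
Tool frame: the origin (TCP) lies at the very end of the fingers, on their centre line; the grasp point (between the pads) lies 19 mm behind it; z points along the fingers, y is the line along which they close (so a half turn about z gives the same grasp; the last joint's range is limited). The gripper opens to 94 mm and grips with 3 to 60 N. Pads are 16 mm wide; open, the fingers measure 119 mm over their backs; the gripper's body (75 mm by 177 mm) begins 78 mm behind the grasp point.
Start: joints at [-1.308, 0.087, 1.371, -0, 1.684, -0.103], TCP at [0.197, -0.514, 0.206] pointing down, gripper open.
Joint ranges: [-3.1, 3.1], [-0.76, 2.03], [0.27, 2.55], [-1.08, 4.22], [0.17, 2.65], [-2.57, 2.57]. Speed limits (rad/s): [2.79, 2.79, 3.14, 3.14, 3.14, 3.14].

INTERFACE

Orientations are given as [roll, pitch, yaw] about the fixed x, y, z axes, in that order (R = Rz(yaw) Ry(pitch) Rx(roll)).
In Python, from bench import robot gives the robot as it stands. The module is installed in compiled form; this text tells all that it offers.
- The arm moves only by the tool move_arm, never from a script. Its argument "deltas" is one flat list of numbers, 7 for each row, row after row: the turn, a rotation vector about the tool's x, y, z in rad, then the shift along the tool's x, y, z in cm, then the closure, from -1 (fully open) to 1 (shut). A call has 1 to 8 rows; each row is the pose to reach, as a shift and turn from the pose commanded when the call began, along the tool's axes at that moment; what a row does not reach only later rows make up. A row lasts 1/10 s, in which the tool goes at most 50 mm and 8.59 degrees, less where a joint would pass 70% of its speed; a pose out of reach is approached as far as the arm can. A call with a gripper value outside its range is refused whole. The fingers move at their own pace and stop on an object; the grip force is fixed at half the most. Time passes only in rows, so rows that repeat a pose let the fingers close. It gives the time, the measured TCP pose, the force, the opening and the grip force at its end, in the units of the state.
- robot.get_obs(): the state, without advancing time (a new reading comes with each control period).
- robot.snapshot(name): name is "scene" or "top"; returns a dict with "image" (384x512x3 uint8, red, green, blue), "depth" (384x512 float32, m along the optical axis (not along the pixel's ray), 0 where there is no reading), "fov_y" (degrees; the focal length in pixels is half the picture's height over the tangent of half this angle, whatever the lens; pixels are square), "cx", "cy" (the principal point, pixels), "D" ([k1, k2, p1, p2, k3] as OpenCV has them; the pictures are not rectified), "origin" and "orientation" of the camera in the world. Camera axes: x right, y up, looking along -z (the intrinsics and any distortion apply to the point x, -y, -z); pixel columns grow to the right and rows downward; lengths in m; the calibration is good to about 2 mm. A picture is of the moment at which its call begins.
- robot.close_job(): hands the job in; it is judged then, once.
The state is a dict: "time": time; "joint_positions": joint angles; "qvel": joint speeds; "joint_torque": joint torques, N m; "tool_pos": TCP position; "ee_rot": TCP orientation; "wrist_force": force on the tool from outside, world axes, zero at the start; "wrist_torque": the same for the moment, N m; "width": finger opening in m; "finger_force": force on a finger pad.
Only numpy, scipy, OpenCV 4.12 (cv2) and the standard library are available. Lean on these libraries where they do the work, as an engineer would, in place of code of your own. Each camera call takes 0.05 s, during which the arm holds its last target. There are 200 camera calls.

TASK

The grey steel drugs box on the lab counter has been restocked: press its lid fully shut first. Then turn the dial of the lock beside it, feeling the clicks, until the notch in its disc stands over the shackle, pull the shackle straight up out of the lock and lower its long plain leg through both eyes of the box's hasp. Finish while holding the shackle there by its bow, upright, still and hanging free of the hasp rather than let down onto it, with everything else on the counter left where it stood.

Things in the scene. Friction and masses are not known exactly. Their poses are not given: they have to be found in the camera images.
- box: Grey steel drugs box fixed to the counter, 160 x 200 x 80 mm (x, y, z), walls 4 mm, open-topped with a lid hinged at its +x side; two vials inside. Origin at the centre of its underside, z up, -x is the near side with the hasp. Stands left or right, turned by up to 0.35 rad.
- lid (a joint): Opening angle of the lid, rad: 0 = fully shut, starts at 0.5 to 1.0, stop at 1.5. Stiff hinge (0.36 N m friction, lid 0.3 kg): the lid stays where it is left; a few newtons down near its free edge shut it.
- lid_hinge (a point): Point on the lid's hinge line (along the box's y), middle of the box's far top edge, 80 mm up, level with the lid's underside. Axes as box.
- lid_edge (a point): Point to press: on the lid's outer (upper) face, centre line, 140 mm from the hinge line, 20 mm from the free edge. Turns with the lid: z is the lid's outward normal, -x points to the free edge. The lid is a flat 160 x 200 x 6 mm plate without handle, its top 86.5 mm up when shut.
- hasp (a point): Hasp hole centre at the underside of the lower eye, 74 mm up, 17 mm in front of the box wall; axes as box. The hasp is two steel eye plates, 5 mm thick, 44 mm wide (box's y), 33 mm out from the wall: one on the box (74 to 79 mm up), one on the lid (80.5 to 85.5 mm when shut), each with a round 18 mm hole, in line when the lid is shut.
- lock: Base of the dial lock, fixed to the counter on the other side from the box, turned by up to 0.35 rad: dark plate 80 x 135 x 6 mm, origin at the centre of its underside, z up. Dial axis at y = -30 mm; socket block 32 x 28 mm, 40 mm tall, with a 13 mm hole for the shackle's long leg at y = +42; the short leg stands between two 32 mm tall cheeks at y = +6.
- dial (a joint): Dial angle, rad, counter-clockwise from above positive. 0 = the disc's notch is over the shackle's lug and the shackle can be pulled up (passes within about 0.15 either side). Clicks every 0.349 rad (20 degrees), one of them at 0: let go near a click, it settles into it. Starts at about 0.35 to 1.45; stops at -0.7 and 2.1. Needs under 0.15 N m.
- dial_grip (a point): Where to grip the dial: on its axis, 103 mm up, in a black T-bar 44 mm long (y), 14 mm thick (x), 89 to 117 mm up, on a stem above a steel disc of 30 mm radius (34 to 40 mm up) with one notch in its rim. Turns with the dial: y points to the notch, as does a white dash on the bar. The bar stands higher than the shackle.
- shackle: Loose U-shaped steel shackle, 0.12 to 0.2 kg, bars 9 mm thick, upright in the lock. Origin at the tip of its long plain leg, z up, -y to the short leg (36 mm away, ends 18 mm higher, with an 8 mm lug out to y = -48 mm held down by the dial's disc). In the lock its tip is 6 mm up, its axes are the lock's; it must rise 36 mm to be out of the lock.
- shackle_bow (a point): Middle of the shackle's bow, to grip: flat-sided bar 10 mm thick (x), 26 mm long (y), 12 mm tall; centre 66 mm above the long leg's tip and 18 mm to its side (-y). In the lock it is 72 mm up. Axes as shackle.
- shackle_tip (a point): Tip of the shackle's long leg (same as its origin).
- vial0: Amber vial 34 mm across, 52 mm tall, standing in the box; to be left in it.
- vial1: Second such vial in the box.
- jar: White jar 44 mm across, 55 mm tall, to be left alone.
- marker: Black marker pen lying down, 14 mm thick, to be left alone.
- tape: Roll of paper tape, 64 mm across, 19 mm tall, to be left alone.
- reagent: Amber bottle 60 mm across, 120 mm tall, to be left alone.
- beaker: Clear cup 70 mm across, 85 mm tall, to be left alone.
- carton: Small cardboard carton 70 x 110 x 50 mm, to be left alone.
There are look-alikes about, which are no part of the job. There is more than one size of the shackle; the job needs the smallest.

How it is judged:
By the outcome, as a careful person would: the job done as asked, in the order asked, and still so for the second after the job is handed in, while the arm keeps its last pose, push and grip.
It also fails if it takes over 64 s, if anything falls off the work surface, if the arm or the gripper's body presses on something with over 40 N, if the wrist force passes 120 N, or if a joint passes its speed limit or range.

## Working session

There is one attempt and no reset: what is moved stays moved. The work goes in short steps, Python scripts to look and compute and a tool call to move; the robot and the scene stay as the last step left them, time stands still between calls to the robot, and variables do not carry over. Pictures are saved under pics/ and viewed, at most 10 in all, crops included, and the job is handed in when it is done.

Besides the shell and the picture viewer there is one more tool, called after "Call:" by a JSON object that holds its "fn" and its "kwargs", one argument or row to a line. move_arm: Moves the arm, as the interface text tells. Its arguments: {"type":"object","properties":{"deltas":{"type":"array","items":{"type":"number"}}},"required":["deltas"]}

```bash
mkdir -p pics; cat > h.py <<'E'
import numpy as np, cv2, pickle
from scipy.spatial.transform import Rotation as Ro
from bench import robot
def snap(name,fn=None):
    s=robot.snapshot(name)
    if fn:
        cv2.imwrite('pics/'+fn+'.png',cv2.cvtColor(s['image'],cv2.COLOR_RGB2BGR)); pickle.dump(s,open('pics/'+fn+'.pkl','wb'))
    return s
def camR(s):
    o=np.array(s['orientation'],float)
    return o if o.shape==(3,3) else (Ro.from_euler('xyz',o).as_matrix() if o.size==3 else None)
def K(s):
    f=s['image'].shape[0]/2/np.tan(np.radians(s['fov_y'])/2)
    return np.array([[f,0,s['cx']],[0,f,s['cy']],[0,0,1]])
def cloud(s):
    h,w=s['depth'].shape
    u,v=np.meshgrid(np.arange(w),np.arange(h))
    p=cv2.undistortPoints(np.stack([u,v],-1).reshape(-1,1,2).astype(np.float64),K(s),np.array(s['D'],float)).reshape(h,w,2)
    d=s['depth']
    P=np.stack([p[...,0]*d,-p[...,1]*d,-d],-1)
    W=P@camR(s).T+np.array(s['origin']); W[d==0]=np.nan
    return W
def proj(s,X):
    c=(np.atleast_2d(X)-np.array(s['origin']))@camR(s); c=c*[1,-1,-1]
    return cv2.projectPoints(c,np.zeros(3),np.zeros(3),K(s),np.array(s['D'],float))[0].reshape(-1,2)
E
python3 - <<'E'
from h import *
o=robot.get_obs(); print(o)
for n in ('scene','top'):
    s=snap(n,n+'0'); print({k:v for k,v in s.items() if k not in('image','depth')}); 
E
```

```text
{'time': 0.0, 'joint_positions': array([-1.30807934e+00,  8.79509527e-02,  1.37223740e+00,  1.08565465e-05,
        1.68357071e+00, -1.03106060e-01]), 'qvel': array([ 0.00042982,  0.00114577, -0.00154496,  0.00011993, -0.0003434 ,
       -0.00069861]), 'joint_torque': array([-4.66430320e-04, -3.40176809e+01, -3.02434373e+01,  7.19235744e-02,
        3.29166837e-02, -1.67183757e-04]), 'tool_pos': array([ 0.19660111, -0.51308755,  0.20431492]), 'ee_rot': array([-3.13943886e+00, -2.33707373e-04,  3.65824004e-01]), 'wrist_force': array([ 0.3083671 , -0.18291842,  0.17143131]), 'wrist_torque': array([0.03230627, 0.07195771, 0.01310453]), 'finger_force': 0.0, 'width': 0.09370435218016299}
{'fov_y': 54.320082340880205, 'cx': 249.39912156381953, 'cy': 192.00030553150648, 'D': array([0.02662572, 0.        , 0.        , 0.        , 0.        ]), 'origin': array([ 1.21794783, -0.30577517,  0.83930736]), 'orientation': array([0.8573599 , 0.0057194 , 1.19227376])}
{'fov_y': 47.01620215245014, 'cx': 255.47779674669928, 'cy': 191.52644371777038, 'D': array([-0.16679816,  0.        ,  0.        ,  0.        ,  0.        ]), 'origin': array([0.21296884, 0.00239723, 1.34744073]), 'orientation': array([ 0.18071205,  0.0202828 , -1.59098427])}
```

View pics/top0.png

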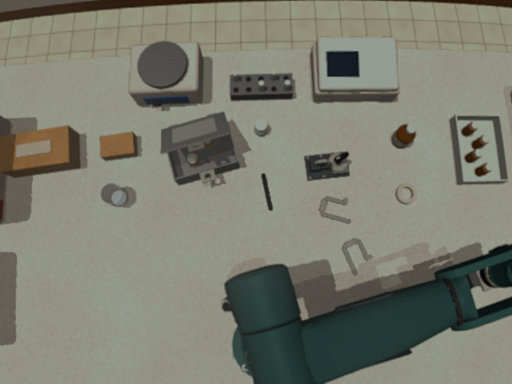

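View pics/scene0.png

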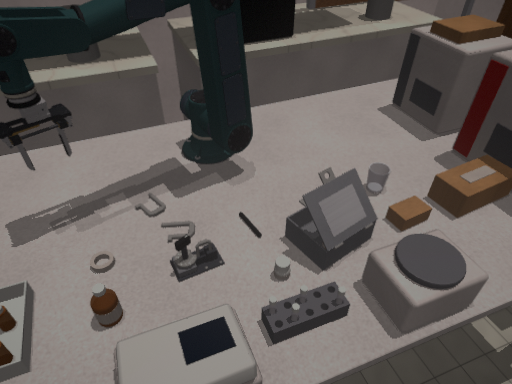

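```bash
python3 - <<'E'
from h import *
s=pickle.load(open('pics/top0.pkl','rb')); t=pickle.load(open('pics/scene0.pkl','rb'))
A=cloud(s);B=cloud(t)
print(A[165,327],A[162,203],A[180,212],B[262,195],B[228,330])
tab=A[200:230,100:160,2]; print(np.nanmean(tab),np.nanstd(tab)); tb=B[200:215,300:306,2]; print(np.nanmean(B[180:200,100:140,2]),np.nanstd(B[180:200,100:140,2]))
a=cv2.resize(s['image'][140:190,295:360],None,fx=6,fy=6,interpolation=cv2.INTER_CUBIC)
b=cv2.resize(t['image'][225:285,165:230],None,fx=6,fy=6,interpolation=cv2.INTER_CUBIC)
c=cv2.resize(s['image'][105:195,155:250],None,fx=4,fy=4,interpolation=cv2.INTER_CUBIC)
d=cv2.resize(t['image'][160:270,280:385],None,fx=3.6,fy=3.6,interpolation=cv2.INTER_CUBIC)
C=np.zeros((770,800,3),np.uint8)
for im,x,y in((a,0,0),(b,400,0),(c,0,370),(d,400,370)):
    im=im[:770-y,:400]; C[y:y+im.shape[0],x:x+im.shape[1]]=im
C=cv2.resize(C,None,fx=.779,fy=.779)
cv2.imwrite('pics/c1.png',C[:,:,::-1])
E
```

```text
[ 0.53214118 -0.19743374  0.02869446] [0.55777806 0.18827256 0.00281212] [0.48375145 0.15137701 0.07464652] [ 0.56406466 -0.20920995  0.03271697] [0.65847345 0.14097695 0.11973383]
0.0012368974430691068 0.015089886628375966
-0.00041998798706477185 0.0019880031666438575
```

View pics/c1.png

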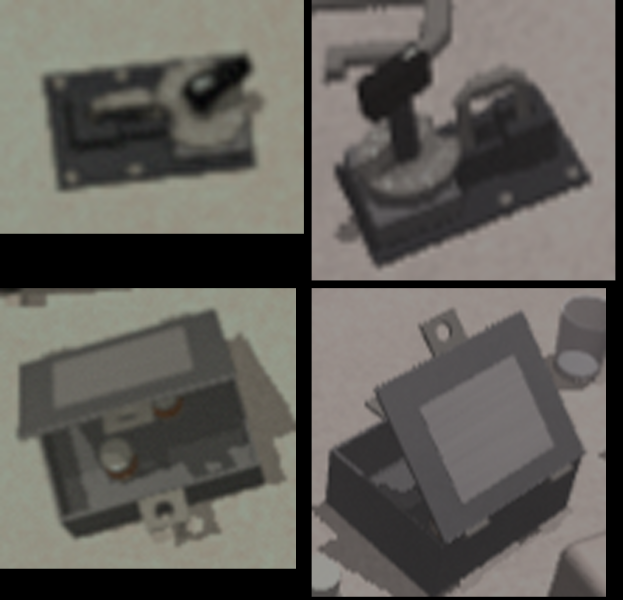

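```bash
cat > fit.py <<'E'
from h import *
from scipy.optimize import minimize, differential_evolution
from scipy.ndimage import map_coordinates
def prep(s,sig=1.0):
    g=cv2.GaussianBlur(cv2.cvtColor(s['image'],cv2.COLOR_RGB2GRAY).astype(float),(0,0),sig)
    return cv2.Sobel(g,-1,1,0)/8,cv2.Sobel(g,-1,0,1)/8
def score(s,G,E):
    E=np.array(E); n=24; a=np.linspace(.04,.96,n)[:,None]
    tot=0
    P=proj(s,(E[:,0,None]*(1-a)+E[:,1,None]*a).reshape(-1,3)).reshape(len(E),n,2)
    for p in P:
        t=p[-1]-p[0]; L=np.linalg.norm(t); nn=np.array([-t[1],t[0]])/(L+1e-9)
        gx=map_coordinates(G[0],[p[:,1],p[:,0]],order=1); gy=map_coordinates(G[1],[p[:,1],p[:,0]],order=1)
        tot+=min(L,60)*np.abs((gx*nn[0]+gy*nn[1]).mean())
    return tot
def rz(a): return Ro.from_euler('z',a).as_matrix()
def rect(x0,x1,y0,y1,z): 
    c=[[x0,y0,z],[x1,y0,z],[x1,y1,z],[x0,y1,z]]; return [(c[i],c[(i+1)%4]) for i in range(4)]
def tf(E,R,t): return np.array(E,float)@R.T+t
def lock(p): return tf(rect(-.04,.04,-.0675,.0675,.006)+rect(-.016,.016,.028,.056,.040),rz(p[2]),[p[0],p[1],0])
def bar(p,d): 
    R=rz(p[2]); return tf(rect(-.007,.007,-.022,.022,.117),rz(p[2]+d),np.array([p[0],p[1],0])+R@[0,-.03,0])
X,Y,H=.08,.10,.08
def boxt(p):
    return tf([((-X,-Y,H),(-X,Y,H)),((-X,-Y,0),(-X,Y,0)),((-X,Y,0),(-X,Y,H)),((-X,-Y,H),(X,-Y,H)),((-X,-Y,0),(-X,-Y,H))]+rect(-.113,-.08,-.022,.022,.079)[0:1]+rect(-.113,-.08,-.022,.022,.079)[2:],rz(p[2]),[p[0],p[1],0])
def boxs(p):
    return tf([((X,-Y,0),(X,Y,0)),((-X,-Y,0),(X,-Y,0)),((X,-Y,0),(X,-Y,H)),((-X,-Y,0),(-X,-Y,H)),((-X,-Y,H),(X,-Y,H)),((X,Y,0),(X,Y,H)),((X,-Y,H),(X,Y,H))],rz(p[2]),[p[0],p[1],0])
def lid(p):
    E=np.array(rect(-.16,0,-.1,.1,.0065)); R=Ro.from_euler('y',p[3]).as_matrix()
    return tf(E@R.T+[.08,0,.08],rz(p[2]),[p[0],p[1],0])
def hit(s,uv,z):
    q=cv2.undistortPoints(np.array([[uv]],float),K(s),np.array(s['D'],float))[0,0]
    d=camR(s)@np.array([q[0],-q[1],-1]); o=np.array(s['origin']); return o+d*(z-o[2])/d[2]
def best(f,b): 
    r=differential_evolution(lambda p:-f(p),b,seed=0,maxiter=150,popsize=12,tol=1e-6); return r.x,-r.fun
E
cat > run1.py <<'E'
from fit import *
s=pickle.load(open('pics/top0.pkl','rb')); t=pickle.load(open('pics/scene0.pkl','rb'))
c=np.array([hit(s,u,.006) for u in((304.6,156),(348.5,151.8),(349.1,174.9),(308.3,180.2))]); m=c.mean(0);print('plate',m)
Gs,Gt=prep(s),prep(t)
bl=[(m[0]-.015,m[0]+.015),(m[1]-.015,m[1]+.015),(-.35,.35)]
for nm,f in(('both',lambda p:score(s,Gs,lock(p))+score(t,Gt,lock(p))),('top',lambda p:score(s,Gs,lock(p))),('sc',lambda p:score(t,Gt,lock(p)))):
    x,v=best(f,bl); print(nm,x.round(4),v)
    if nm=='both': L=x
d=np.arange(-.7,2.1,.05)
sc=[score(s,Gs,bar(L,a))+score(t,Gt,bar(L,a)) for a in d]; print('dial',[(round(d[i],2),round(sc[i],1)) for i in np.argsort(sc)[::-1][:6]])
bb=[(.48,.62),(.10,.25),(-.35,.35),(.4,1.1)]
for nm,f in(('both',lambda p:score(s,Gs,boxt(p))+score(t,Gt,boxs(p))+score(s,Gs,lid(p))+score(t,Gt,lid(p))),('top',lambda p:score(s,Gs,boxt(p))+score(s,Gs,lid(p))),('sc',lambda p:score(t,Gt,boxs(p))+score(t,Gt,lid(p)))):
    x,v=best(f,bb); print(nm,x.round(4),v)
    if nm=='both': Bx=x
np.save('L.npy',L);np.save('B.npy',Bx)
def draw(s,Es,r,k):
    im=cv2.resize(s['image'][r[1]:r[3],r[0]:r[2]],None,fx=k,fy=k,interpolation=cv2.INTER_CUBIC)
    for E,col in Es:
        for e in E:
            q=((proj(s,np.array(e))-[r[0],r[1]]+.5)*k).astype(int); cv2.line(im,tuple(map(int,q[0])),tuple(map(int,q[1])),col,1)
    return im
C=np.zeros((600,800,3),np.uint8)
ba=d[np.argmax(sc)]
for im,x,y in((draw(s,[(lock(L),(255,0,0)),(bar(L,ba),(0,255,0))],(295,140,360,190),6),0,0),(draw(t,[(lock(L),(255,0,0)),(bar(L,ba),(0,255,0))],(165,225,230,275),6),400,0),(draw(s,[(boxt(Bx),(255,0,0)),(lid(Bx),(0,255,0))],(155,110,250,190),3.7),0,300),(draw(t,[(boxs(Bx),(255,0,0)),(lid(Bx),(0,255,0))],(285,165,385,265),3),400,300)):
    im=im[:600-y,:400]; C[y:y+im.shape[0],x:x+im.shape[1]]=im
cv2.imwrite('pics/c2.png',C[:,:,::-1])
E
time python3 run1.py
```

```text
plate [ 0.53552553 -0.20302101  0.006     ]
both [ 0.5381 -0.2013  0.0844] 4958.908339368192
top [ 0.536  -0.2004  0.0871] 3111.2325007987365
sc [ 0.5442 -0.2013  0.0925] 3102.3607578913075
dial [(np.float64(-0.05), np.float64(786.2)), (np.float64(0.0), np.float64(784.9)), (np.float64(-0.1), np.float64(783.7)), (np.float64(0.05), np.float64(782.5)), (np.float64(0.1), np.float64(777.0)), (np.float64(0.15), np.float64(770.5))]
both [0.5912 0.1896 0.2685 0.8101] 8865.382364246765
top [0.5887 0.1896 0.2622 0.7692] 4766.9263891835035
sc [0.5944 0.1883 0.2706 0.8055] 5216.79054095818
real	0m6.820s
user	0m7.988s
sys	0m0.177s
```

View pics/c2.png

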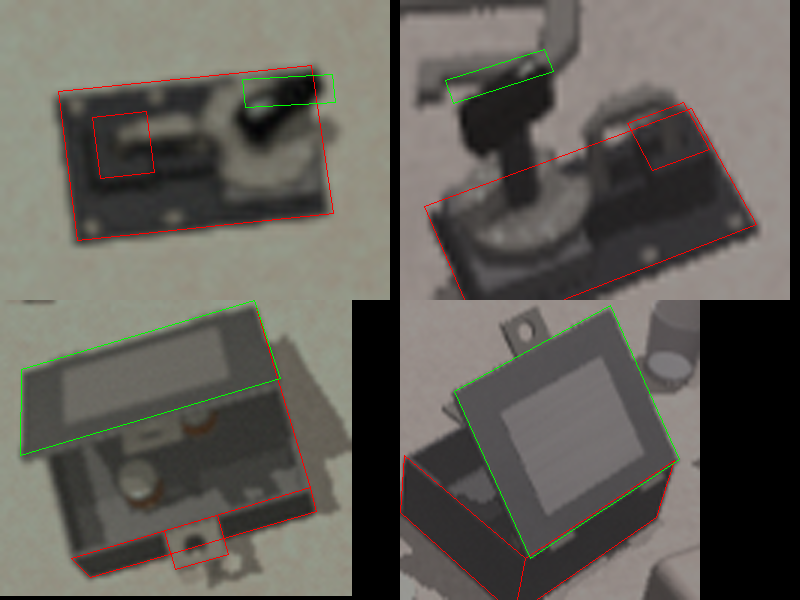

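```bash
cat >> h.py <<'E'
def rel(*targets):
    """targets (x,y,z,yaw): delta from the measured pose: rotvec, shift cm in tool axes"""
    o=robot.get_obs(); R0=Ro.from_euler('xyz',o['ee_rot']); p0=np.array(o['tool_pos'])
    print('t',round(o['time'],2),'pos',p0.round(4),'rpy',np.round(o['ee_rot'],3),'F',np.round(o['wrist_force'],1),'w',round(o['width'],4),'ff',round(o['finger_force'],1))
    for x,y,z,yaw in targets:
        R=Ro.from_euler('xyz',[np.pi,0,yaw])
        print((R0.inv()*R).as_rotvec().round(3),(R0.inv().apply(np.array([x,y,z])-p0)*100).round(2))
def boxw(B,p): return Ro.from_euler('z',B[2]).apply(p)+[B[0],B[1],0]
E
python3 - <<'E'
from h import *
B=np.load('B.npy'); L=np.load('L.npy')
T=[]
for a in(.8,.6,.4,.2,0): 
    q=Ro.from_euler('y',a).apply([-.14,0,.0065])+[.08,0,.08]; w=boxw(B,q); print(a,w.round(4)); T.append((*w,B[2]))
q=T[0]
rel((.197,-.514,.29,.366),(q[0],q[1],.29,.27),(q[0],q[1],q[2]+.03,.27),*T)
E
```

```text
0.8 [0.5787 0.1862 0.185 ]
0.6 [0.5604 0.1811 0.1644]
0.4 [0.5464 0.1773 0.1405]
0.2 [0.5373 0.1748 0.1142]
0 [0.5333 0.1737 0.0865]
t 0.1 pos [ 0.1966 -0.5132  0.2045] rpy [-3.14  -0.     0.366] F [ 0.9 -0.1 -0.1] w 0.0941 ff 0.0
[-0.002 -0.    -0.   ] [ 0.01  0.08 -8.55]
[-0.002 -0.     0.096] [ 60.7  -51.65  -8.44]
[-0.002 -0.     0.096] [ 60.7  -51.64  -0.94]
[-0.002 -0.     0.097] [ 60.7  -51.63   2.06]
[-0.002 -0.     0.097] [ 58.81 -51.81   4.11]
[-0.002 -0.     0.097] [ 57.36 -51.95   6.5 ]
[-0.002 -0.     0.097] [ 56.42 -52.04   9.14]
[-0.002 -0.     0.097] [ 56.01 -52.07  11.91]
```

Call:
{"fn": "move_arm", "kwargs": {
  "deltas": [0,0,0,0,0,-5,1,0,0,0,3,-3,-9,1,0,0,0.03,7,-6,-10,1,0,0,0.05,11,-9,-10,1,0,0,0.09,15,-12.5,-10,1,0,0,0.09,19,-16,-10,1,0,0,0.09,23,-19.5,-10,1,0,0,0.09,27,-23,-10,1]
}}

```text
time: 0.9
tool_pos: [0.3573, -0.2184, 0.3051]
ee_rot: [-3.141, 0.0, 0.275]
wrist_force: [0.9, -0.3, -0.2]
width: 0.0337
finger_force: 0.0
```

Call:
{"fn": "move_arm", "kwargs": {
  "deltas": [0,0,0,3.5,-3,0,1,0,0,0,7,-6,0,1,0,0,0,10.5,-9,0,1,0,0,0,14,-12,0,1,0,0,0,18,-15,0,1,0,0,0,22,-18.5,0,1,0,0,0,26,-22,0,1,0,0,0,30,-25,0,1]
}}

```text
time: 1.7
tool_pos: [0.5743, 0.099, 0.305]
ee_rot: [3.142, 0.001, 0.276]
wrist_force: [-0.2, -0.2, -0.0]
width: 0.001
finger_force: 0.0
```

```bash
python3 - <<'E'
from h import *
B=np.load('B.npy')
T=[]
for a in(.8,.6,.4,.2,0): 
    q=Ro.from_euler('y',a).apply([-.14,0,.0065])+[.08,0,.08]; w=boxw(B,q); T.append((*w,B[2]))
q=T[0]
rel((q[0],q[1],q[2]+.03,.27),*T)
E
```

```text
t 1.7 pos [0.5743 0.099  0.305 ] rpy [3.142e+00 1.000e-03 2.760e-01] F [-0.2 -0.2 -0. ] w 0.001 ff 0.0
[0.    0.001 0.006] [ 2.81 -8.27  9.01]
[0.    0.001 0.008] [ 2.81 -8.27 12.01]
[0.    0.001 0.008] [ 0.92 -8.28 14.06]
[0.    0.001 0.008] [-0.54 -8.3  16.45]
[0.    0.001 0.008] [-1.48 -8.3  19.09]
[0.    0.001 0.008] [-1.89 -8.31 21.85]
```

Call:
{"fn": "move_arm", "kwargs": {
  "deltas": [0,0,0,1.4,-4,0,1,0,0,0,2.8,-8.3,0,1,0,0,0,2.8,-8.3,4,1,0,0,0,2.8,-8.3,9,1,0,0,0,2.8,-8.3,9,1]
}}

```text
time: 2.2
tool_pos: [0.5705, 0.1833, 0.2014]
ee_rot: [-3.14, 0.027, 0.277]
wrist_force: [-1.3, 0.4, -3.5]
width: 0.0005
finger_force: 0.0
```

```bash
python3 - <<'E'
from h import *
rel()
o=robot.get_obs(); p=o['tool_pos']
C=np.zeros((400,800,3),np.uint8)
for i,n in enumerate(('scene','top')):
    s=snap(n,n+'1'); u=proj(s,p)[0]; print(n,u)
    x,y=int(u[0])-30,int(u[1])-30
    im=cv2.resize(s['image'][y:y+60,x:x+60],(400,400),interpolation=cv2.INTER_CUBIC); k=400/60
    q=proj(s,np.array([p,p+[0,0,.05],p+[0,0,.1]])); q=((q-[x,y]+.5)*k).astype(int)
    for c in q: cv2.circle(im,tuple(map(int,c)),3,(255,0,0),-1)
    C[:,400*i:400*i+400]=im
cv2.imwrite('pics/c3.png',C[:,:,::-1])
E
```

```text
t 2.2 pos [0.5705 0.1833 0.2014] rpy [-3.14   0.027  0.277] F [-1.3  0.4 -3.5] w 0.0005 ff 0.0
scene [330.73453547 180.61328105]
top [194.90585315 139.56233714]
```

View pics/c3.png

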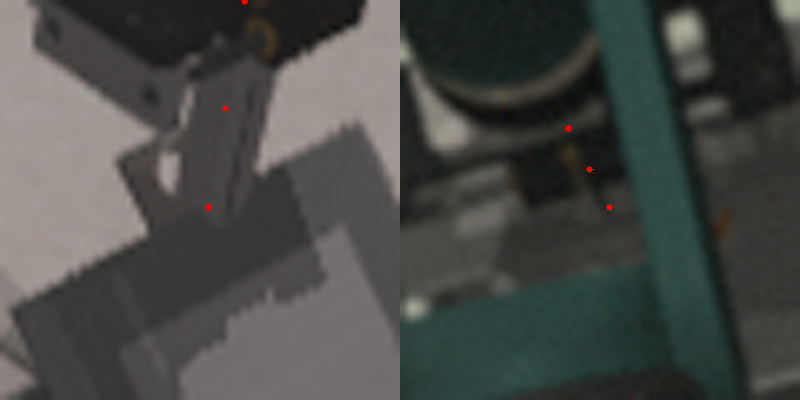

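```bash
python3 - <<'E'
from h import *
B=np.load('B.npy')
T=[]
for a in(.8,.6,.4,.2,0): 
    q=Ro.from_euler('y',a).apply([-.14,0,.0065])+[.08,0,.08]; w=boxw(B,q); T.append((*w,B[2]))
rel(*T)
for n in('scene0','top0'):
    s=pickle.load(open(f'pics/{n}.pkl','rb')); W=cloud(s).reshape(-1,3)
    m=(np.abs(W[:,2])<.012)&(W[:,0]>.3)&(W[:,0]<.75)&(np.abs(W[:,1])<.5); P=W[m]
    for _ in range(4):
        M=np.c_[P[:,:2],np.ones(len(P))]; c=np.linalg.lstsq(M,P[:,2],rcond=None)[0]; r=P[:,2]-M@c; P=P[np.abs(r)<max(.0015,2*r.std())]
    print(n,len(P),c.round(4),r.std().round(4),'z at lock',(c@[.53,-.2,1]).round(4),'box',(c@[.55,.18,1]).round(4))
E
```

```text
t 2.3 pos [0.5773 0.1841 0.214 ] rpy [-3.141  0.004  0.276] F [-0.4 -0.   1. ] w 0.0004 ff 0.0
[-0.     0.004  0.007] [ 0.21 -0.17  2.91]
[-0.     0.004  0.007] [-1.68 -0.18  4.97]
[-0.     0.004  0.007] [-3.13 -0.19  7.37]
[-0.     0.004  0.007] [-4.07 -0.2  10.  ]
[-0.     0.004  0.007] [-4.46 -0.2  12.77]
scene0 23171 [ 0.0021 -0.001  -0.0022] 0.0014 z at lock -0.0009 box -0.0013
top0 33120 [ 0.0005 -0.0002 -0.0022] 0.0024 z at lock -0.0019 box -0.0019
```

Call:
{"fn": "move_arm", "kwargs": {
  "deltas": [0,0,0,0.2,-0.2,2,1,0,0,0,-0.5,-0.2,3.7,1,0,0,0,-1.7,-0.2,5,1,0,0,0,-2.5,-0.2,6.2,1,0,0,0,-3.1,-0.2,7.4,1,0,0,0,-3.6,-0.2,8.7,1,0,0,0,-4.1,-0.2,10,1,0,0,0,-4.3,-0.2,11,1]
}}

```text
time: 3.1
tool_pos: [0.5403, 0.1749, 0.1112]
ee_rot: [3.141, -0.01, 0.275]
wrist_force: [-0.5, -0.3, 1.4]
width: 0.0007
finger_force: 0.5
```

Call:
{"fn": "move_arm", "kwargs": {
  "deltas": [0,0,0,0,0,0.6,1,0,0,0,-0.1,0,1.2,1,0,0,0,-0.1,0,1.6,1,0,0,0,-0.1,0,1.8,1]
}}

```text
time: 3.5
tool_pos: [0.5359, 0.1743, 0.0875]
ee_rot: [3.141, -0.001, 0.276]
wrist_force: [0.6, -0.6, 0.5]
width: 0.0006
finger_force: 0.4
```

Call:
{"fn": "move_arm", "kwargs": {
  "deltas": [0,0,0,0,0,0.2,1,0,0,0,0,0,0.4,1,0,0,0,0,0,0.5,1]
}}

```text
time: 3.8
tool_pos: [0.5359, 0.1743, 0.0866]
ee_rot: [3.141, -0.002, 0.276]
wrist_force: [-6.2, -1.7, 18.4]
width: -0.0001
finger_force: 8.9
```

Call:
{"fn": "move_arm", "kwargs": {
  "deltas": [0,0,0,0,0,-5,1,0,0,0,0,0,-10,1,0,0,-0.1,-0.5,3,-13.5,0,0,0,-0.24,-2,7,-13.5,-1,0,0,-0.38,-3,11,-13.5,-1,0,0,-0.52,-4,15.5,-13.5,-1,0,0,-0.66,-5.5,20,-13.5,-1,0,0,-0.8,-6.7,24.5,-13.5,-1]
}}

```text
time: 4.6
tool_pos: [0.5372, -0.0773, 0.2175]
ee_rot: [-3.141, -0.0, 1.07]
wrist_force: [-0.1, -0.5, -0.0]
width: 0.045
finger_force: 0.0
```

```bash
python3 - <<'E'
from h import *
L=np.load('L.npy'); c=Ro.from_euler('z',L[2]).apply([0,-.03,0])+[L[0],L[1],0]; print(c)
rel((c[0],c[1],.22,2.005))
E
```

```text
[ 0.54062949 -0.23122544  0.        ]
t 4.6 pos [ 0.5372 -0.0773  0.2175] rpy [-3.141 -0.     1.07 ] F [-0.1 -0.5 -0. ] w 0.045 ff 0.0
[-0.    -0.    -0.935] [-13.34   7.69  -0.26]
```

Call:
{"fn": "move_arm", "kwargs": {
  "deltas": [0,0,-0.13,-3,1.7,0,-1,0,0,-0.27,-7,4,0,-1,0,0,-0.4,-10.5,6,0,-1,0,0,-0.53,-13.3,7.7,-0.3,-1,0,0,-0.67,-13.3,7.7,-0.3,-1,0,0,-0.8,-13.3,7.7,-0.3,-1,0,0,-0.93,-13.3,7.7,-0.3,-1,0,0,-0.93,-13.3,7.7,-0.3,-1]
}}

```text
time: 5.4
tool_pos: [0.5403, -0.2295, 0.2201]
ee_rot: [-3.141, -0.001, 1.994]
wrist_force: [1.1, 0.5, -0.2]
width: 0.0939
finger_force: 0.0
```

```bash
cat > fit2.py <<'E'
from fit import *
from itertools import product
def prism(x0,x1,y0,y1,z0,z1): return np.array(list(product((x0,x1),(y0,y1),(z0,z1))))
def cyl(r,z0,z1,y): a=np.linspace(0,2*np.pi,24,endpoint=False); return np.concatenate([np.c_[r*np.cos(a),y+r*np.sin(a),np.full(24,z)] for z in(z0,z1)])
UP=4
def render(s,hulls,roi):
    x0,y0,x1,y1=roi; m=np.zeros(((y1-y0)*UP,(x1-x0)*UP),np.uint8)
    for h in hulls:
        q=((proj(s,h)-[x0,y0]+.5)*UP-.5); hu=cv2.convexHull(q.astype(np.float32))
        cv2.fillConvexPoly(m,np.round(hu*16).astype(np.int32),255,shift=4)
    return cv2.resize(m,(x1-x0,y1-y0),interpolation=cv2.INTER_AREA)/255.
E
cat > run2.py <<'E'
from fit2 import *
S=[snap('top','top2'),snap('scene','scene2')]
rel()
B=np.load('B.npy')
def boxh(p):
    H=[prism(-.08,.08,-.1,.1,0,.0865),prism(-.113,-.08,-.022,.022,.074,.0855)]
    return [h@rz(p[2]).T+[p[0],p[1],0] for h in H]
out=[]
M=[]
for s in S:
    u=proj(s,np.concatenate(boxh(B))); roi=(*(u.min(0)-8).astype(int),*(u.max(0)+8).astype(int))
    im=cv2.cvtColor(s['image'],cv2.COLOR_RGB2HSV)[roi[1]:roi[3],roi[0]:roi[2]]; M.append((roi,s['image'][roi[1]:roi[3],roi[0]:roi[2]].astype(float)))
# box vs surround: compare by 2-class colour variance along a thin band
def cost(p,idx=(0,1)):
    c=0
    for i in idx:
        roi,im=M[i]; r=render(S[i],boxh(p),roi); g=im.mean(2)
        e=cv2.erode(r,np.ones((5,5)));d=cv2.dilate(r,np.ones((5,5)))
        gx,gy=cv2.Sobel(r,-1,1,0),cv2.Sobel(r,-1,0,1); hx,hy=cv2.Sobel(g,-1,1,0),cv2.Sobel(g,-1,0,1)
        c+=(np.abs(gx*hx+gy*hy)).sum()/np.sqrt((gx**2+gy**2).sum()*1)/100
    return c
bb=[(B[0]-.02,B[0]+.02),(B[1]-.02,B[1]+.02),(B[2]-.06,B[2]+.06)]
for idx in((0,1),(0,),(1,)):
    x,v=best(lambda p:cost(p,idx),bb); print(idx,x.round(4),v)
    if len(idx)==2: np.save('B2.npy',x); P=x
vis=[]
for i in(0,1):
    roi,im=M[i]; r=render(S[i],boxh(P),roi); k=4
    im=cv2.resize(im.astype(np.uint8),None,fx=k,fy=k,interpolation=cv2.INTER_CUBIC); cs,_=cv2.findContours((cv2.resize(r,None,fx=k,fy=k)>.5).astype(np.uint8),cv2.RETR_EXTERNAL,cv2.CHAIN_APPROX_NONE); cv2.drawContours(im,cs,-1,(255,0,0),1)
    vis.append(im[:600,:400])
C=np.zeros((600,800,3),np.uint8)
for i,im in enumerate(vis): C[:im.shape[0],400*i:400*i+im.shape[1]]=im
cv2.imwrite('pics/c4.png',C[:,:,::-1])
E
python3 run2.py
```

```text
t 5.5 pos [ 0.5405 -0.2293  0.2203] rpy [-3.141 -0.     1.992] F [-0.7 -0.1  0. ] w 0.0942 ff 0.0
(0, 1) [0.5915 0.1894 0.2643] 74.88774290445188
(0,) [0.5889 0.1892 0.2598] 35.34845772218544
(1,) [0.5947 0.1884 0.2661] 47.92856507275323
```

View pics/c4.png

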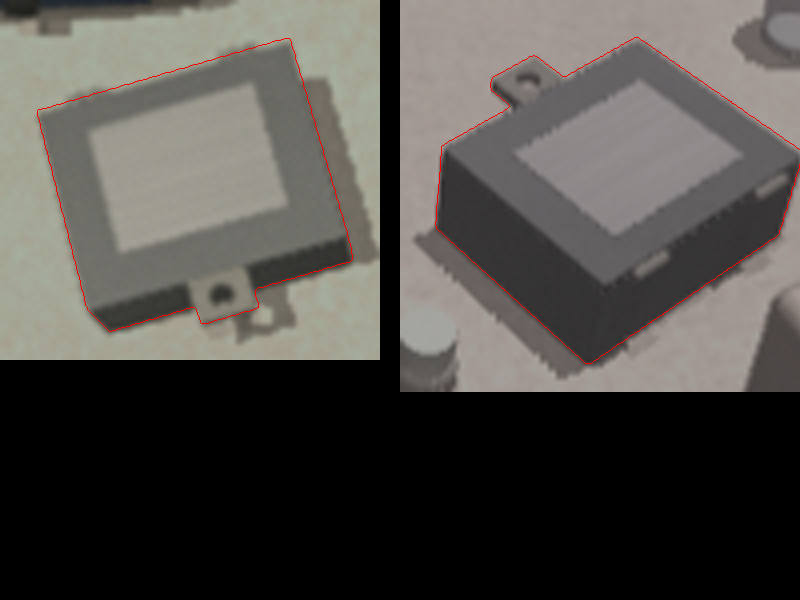

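```bash
cat > run3.py <<'E'
from fit2 import *
S=[pickle.load(open(f'pics/{n}0.pkl','rb')) for n in('top','scene')]
L=np.load('L.npy')
def lockh(p):
    H=[prism(-.04,.04,-.0675,.0675,0,.006),prism(-.016,.016,.028,.056,0,.04),cyl(.03,.034,.04,-.03)]
    b=prism(-.007,.007,-.022,.022,.089,.117)@rz(p[3]).T+[0,-.03,0]
    H+=[b,cyl(.007,.04,.09,-.03),prism(-.0045,.0045,.0015,.0105,.02,.07),prism(-.0045,.0045,.0375,.0465,.02,.07),prism(-.005,.005,.011,.037,.066,.078)]
    return [h@rz(p[2]).T+[p[0],p[1],0] for h in H]
M=[]
for s in S:
    u=proj(s,np.concatenate(lockh([*L,.35]))); roi=(*(u.min(0)-8).astype(int),*(u.max(0)+8).astype(int))
    M.append((roi,s['image'][roi[1]:roi[3],roi[0]:roi[2]].astype(float)))
def cost(p,idx=(0,1)):
    c=0
    for i in idx:
        roi,im=M[i]; r=render(S[i],lockh(p),roi); g=im.mean(2)
        gx,gy=cv2.Sobel(r,-1,1,0),cv2.Sobel(r,-1,0,1); hx,hy=cv2.Sobel(g,-1,1,0),cv2.Sobel(g,-1,0,1)
        c-=(gx*hx+gy*hy).sum()/np.sqrt((gx**2+gy**2).sum())/100
    return c
bb=[(.52,.56),(L[1]-.02,L[1]+.02),(-.1,.25),(-.2,1.6)]
for idx in((0,1),(0,),(1,)):
    x,v=best(lambda p:cost(p,idx),bb); print(idx,x.round(4),v)
    if len(idx)==2: np.save('L2.npy',x); P=x
C=np.zeros((500,800,3),np.uint8)
for i in(0,1):
    roi,im=M[i]; r=render(S[i],lockh(P),roi); k=5
    im=cv2.resize(im.astype(np.uint8),None,fx=k,fy=k,interpolation=cv2.INTER_CUBIC); cs,_=cv2.findContours((cv2.resize(r,None,fx=k,fy=k)>.5).astype(np.uint8),cv2.RETR_EXTERNAL,cv2.CHAIN_APPROX_NONE); cv2.drawContours(im,cs,-1,(255,0,0),1)
    im=im[:500,:400]; C[:im.shape[0],400*i:400*i+im.shape[1]]=im
cv2.imwrite('pics/c5.png',C[:,:,::-1])
E
python3 run3.py
```

```text
(0, 1) [ 0.5385 -0.2007  0.1012  0.4843] 82.60275577728774
(0,) [ 0.5368 -0.1996  0.0971  0.4021] 41.78991598011238
(1,) [ 0.5407 -0.2008  0.0927  0.5348] 48.27646933616009
```

View pics/c5.png

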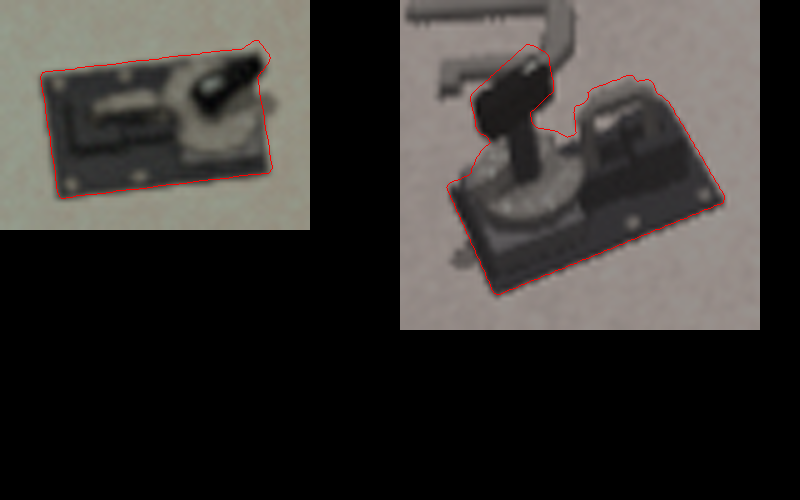

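```bash
python3 - <<'E'
from h import *
rel((.5419,-.2304,.22,2.11),(.5419,-.2304,.086,2.11))
E
```

```text
t 5.5 pos [ 0.5405 -0.2293  0.2203] rpy [-3.141 -0.     1.992] F [-0.7 -0.1  0. ] w 0.0942 ff 0.0
[-0.    -0.    -0.118] [-0.16  0.09  0.03]
[-0.    -0.    -0.118] [-0.16  0.09 13.43]
```

Call:
{"fn": "move_arm", "kwargs": {
  "deltas": [0,0,-0.12,-0.2,0.1,3,-1,0,0,-0.12,-0.2,0.1,7,-1,0,0,-0.12,-0.2,0.1,11,-1,0,0,-0.12,-0.2,0.1,13.4,-1,0,0,-0.12,-0.2,0.1,13.4,0.3,0,0,-0.12,-0.2,0.1,13.4,0.6,0,0,-0.12,-0.2,0.1,13.4,0.6,0,0,-0.12,-0.2,0.1,13.4,0.6]
}}

```text
time: 6.3
tool_pos: [0.5436, -0.2316, 0.0892]
ee_rot: [3.139, 0.004, 2.114]
wrist_force: [0.1, -0.0, 0.5]
width: 0.0653
finger_force: 0.0
```

Call:
{"fn": "move_arm", "kwargs": {
  "deltas": [0,0,0,0,0,0,0.8,0,0,0,0,0,0,0.9,0,0,0,0,0,0,1,0,0,0,0,0,0,1]
}}

```text
time: 6.7
tool_pos: [0.5422, -0.2309, 0.0866]
ee_rot: [3.142, 0.0, 2.114]
wrist_force: [-0.1, -0.2, 0.4]
width: 0.0336
finger_force: 0.0
```

```bash
python3 - <<'E'
from h import *
rel((.5419,-.2304,.086,.097+np.pi/2)); print(robot.get_obs()['wrist_torque'])
E
```

```text
t 6.7 pos [ 0.5422 -0.2309  0.0866] rpy [3.142 0.    2.114] F [-0.1 -0.2  0.4] w 0.0336 ff 0.0
[0.    0.    0.446] [ 0.06 -0.    0.06]
[ 0.0031523  -0.14359491 -0.02024369]
```

Call:
{"fn": "move_arm", "kwargs": {
  "deltas": [0,0,0,0,0,0,1,0,0,0,0,0,0,1,0,0,0,0,0,0,1,0,0,0,0,0,0,1,0,0,0,0,0,0,1]
}}

```text
time: 7.2
tool_pos: [0.5421, -0.2308, 0.0864]
ee_rot: [-3.142, -0.0, 2.114]
wrist_force: [0.3, -0.3, -0.1]
width: 0.0137
finger_force: 29.9
```

```bash
python3 -c "
from h import *
print(robot.get_obs()['wrist_torque'])"
```

```text
[ 0.0678402  -0.09788329 -0.00890478]
```

Call:
{"fn": "move_arm", "kwargs": {
  "deltas": [0,0,0.1,0,0,0,1,0,0,0.1,0,0,0,1]
}}

```text
time: 7.4
tool_pos: [0.5421, -0.2308, 0.0864]
ee_rot: [-3.141, -0.0, 2.014]
wrist_force: [-0.4, 0.7, 0.2]
width: 0.0139
finger_force: 29.9
```

```bash
python3 -c "
from h import *
print(robot.get_obs()['wrist_torque']);rel()"
```

```text
[0.07955367 0.01116748 0.00486608]
t 7.4 pos [ 0.5421 -0.2308  0.0864] rpy [-3.141 -0.     2.014] F [-0.4  0.7  0.2] w 0.0139 ff 29.9
```

Call:
{"fn": "move_arm", "kwargs": {
  "deltas": [0,0,0.1,0,0,0,1,0,0,0.1,0,0,0,1]
}}

```text
time: 7.6
tool_pos: [0.542, -0.2308, 0.0864]
ee_rot: [-3.141, -0.0, 1.916]
wrist_force: [-0.4, 0.6, -0.2]
width: 0.0139
finger_force: 29.9
```

```bash
python3 -c "
from h import *
print(robot.get_obs()['wrist_torque']);rel()"
```

```text
[ 0.09177983 -0.01426655  0.07402258]
t 7.6 pos [ 0.542  -0.2308  0.0864] rpy [-3.141 -0.     1.916] F [-0.4  0.6 -0.2] w 0.0139 ff 29.9
```

Call:
{"fn": "move_arm", "kwargs": {
  "deltas": [0,0,0.1,0,0,0,1,0,0,0.1,0,0,0,1]
}}

```text
time: 7.8
tool_pos: [0.5419, -0.2308, 0.0864]
ee_rot: [-3.141, -0.0, 1.817]
wrist_force: [0.4, 0.6, 0.8]
width: 0.0136
finger_force: 29.9
```

```bash
python3 -c "
from h import *
print(robot.get_obs()['wrist_torque']);rel()"
```

```text
[ 0.07429232  0.17523451 -0.01133307]
t 7.8 pos [ 0.5419 -0.2308  0.0864] rpy [-3.141 -0.     1.817] F [0.4 0.6 0.8] w 0.0136 ff 29.9
```

Call:
{"fn": "move_arm", "kwargs": {
  "deltas": [0,0,0.08,0,0,0,1,0,0,0.08,0,0,0,1]
}}

```text
time: 8.0
tool_pos: [0.5419, -0.2309, 0.0864]
ee_rot: [-3.141, -0.0, 1.738]
wrist_force: [-1.5, 0.9, 0.8]
width: 0.0134
finger_force: 29.8
```

```bash
python3 -c "
from h import *
print(robot.get_obs()['wrist_torque']);rel()"
```

```text
[ 0.10038607  0.19221586 -0.09618274]
t 8.0 pos [ 0.5419 -0.2309  0.0864] rpy [-3.141 -0.     1.738] F [-1.5  0.9  0.8] w 0.0134 ff 29.8
```

Call:
{"fn": "move_arm", "kwargs": {
  "deltas": [0,0,0.07,0,0,0,1,0,0,0.07,0,0,0,1]
}}

```text
time: 8.2
tool_pos: [0.5418, -0.2309, 0.0864]
ee_rot: [-3.141, -0.0, 1.668]
wrist_force: [-1.9, 1.3, 0.8]
width: 0.0144
finger_force: 29.9
```

```bash
python3 -c "
from h import *
print(robot.get_obs()['wrist_torque']);rel()"
```

```text
[0.04293833 0.28672273 0.0012959 ]
t 8.2 pos [ 0.5418 -0.2309  0.0864] rpy [-3.141 -0.     1.668] F [-1.9  1.3  0.8] w 0.0144 ff 29.9
```

Call:
{"fn": "move_arm", "kwargs": {
  "deltas": [0,0,0,0,0,0,0.2,0,0,0,0,0,0,0.2,0,0,0,0,0,0,0.2,0,0,0,0,0,0,0.2,0,0,0,0,0,-2,0.2,0,0,0,0,0,-5,0.2,0,0,0,0,0,-7,0.2]
}}

```text
time: 8.9
tool_pos: [0.5428, -0.2311, 0.1584]
ee_rot: [3.14, 0.001, 1.665]
wrist_force: [0.5, -0.6, 0.2]
width: 0.0377
finger_force: 0.0
```

```bash
python3 -c "
from h import *
rel((.5367,-.1772,.156,1.668),(.5367,-.1772,.054,1.668))"
```

```text
t 8.9 pos [ 0.5428 -0.2311  0.1584] rpy [3.140e+00 1.000e-03 1.665e+00] F [ 0.5 -0.6  0.2] w 0.0377 ff 0.0
[ 0.002  0.001 -0.003] [ 5.43 -0.1   0.23]
[ 0.002  0.001 -0.003] [ 5.44 -0.12 10.43]
```

Call:
{"fn": "move_arm", "kwargs": {
  "deltas": [0,0,0,2.7,-0.1,0,0.2,0,0,0,5.4,-0.1,0,0.2,0,0,0,5.4,-0.1,3,0.2,0,0,0,5.4,-0.1,6,0.2,0,0,0,5.4,-0.1,8.5,0.2,0,0,0,5.4,-0.1,10.3,0.2,0,0,0,5.4,-0.1,10.3,0.2]
}}

```text
time: 9.6
tool_pos: [0.5339, -0.1762, 0.0501]
ee_rot: [-3.136, -0.003, 1.665]
wrist_force: [-1.1, -0.6, 0.5]
width: 0.0374
finger_force: 0.0
```

Call:
{"fn": "move_arm", "kwargs": {
  "deltas": [0,0,0,0,0,0,1,0,0,0,0,0,0,1,0,0,0,0,0,0,1,0,0,0,0,0,0,1,0,0,0,0,0,0,1,0,0,0,0,0,0,1]
}}

```text
time: 10.2
tool_pos: [0.5369, -0.1775, 0.0548]
ee_rot: [3.14, 0.001, 1.664]
wrist_force: [-0.6, 0.2, 4.6]
width: 0.0094
finger_force: 30.0
```

Call:
{"fn": "move_arm", "kwargs": {
  "deltas": [0,0,0,0,0,-0.3,1,0,0,0,0,0,-0.6,1,0,0,0,0,0,-1,1]
}}

```text
time: 10.5
tool_pos: [0.5355, -0.1769, 0.0627]
ee_rot: [-3.14, -0.001, 1.664]
wrist_force: [0.8, -0.1, -2.1]
width: 0.0096
finger_force: 30.0
```

Call:
{"fn": "move_arm", "kwargs": {
  "deltas": [0,0,0,0,0,-0.5,1,0,0,0,0,0,-1,1,0,0,0,0,0,-1.5,1]
}}

```text
time: 10.8
tool_pos: [0.5362, -0.1773, 0.0789]
ee_rot: [3.142, 0.0, 1.664]
wrist_force: [-0.0, -0.3, -2.1]
width: 0.0097
finger_force: 30.0
```

Call:
{"fn": "move_arm", "kwargs": {
  "deltas": [0,0,0,0,0,-1,1,0,0,0,0,0,-2,1,0,0,0,0,0,-4,1,0,0,0,0,0,-7,1,0,0,0,0,0,-10,1,0,0,0,0,0,-13,1,0,0,0,0,0,-13,1]
}}

```text
time: 11.5
tool_pos: [0.5387, -0.1783, 0.2151]
ee_rot: [3.131, 0.006, 1.664]
wrist_force: [0.1, -0.5, -0.7]
width: 0.0095
finger_force: 30.0
```

```bash
python3 - <<'E'
from h import *
C=np.zeros((400,800,3),np.uint8)
p=robot.get_obs()['tool_pos']
for i,n in enumerate(('scene','top')):
    s=snap(n,n+'3'); u=proj(s,p)[0]; x,y=int(u[0])-30,int(u[1])-25
    C[:,400*i:400*i+400]=cv2.resize(s['image'][y:y+60,x:x+60],(400,400),interpolation=cv2.INTER_CUBIC)
cv2.imwrite('pics/c6.png',C[:,:,::-1])
sg=.2643; R=Ro.from_euler('z',sg)
h=np.array([.4979,.1641,0]); b=h+R.apply([0,-.018,0]); print('bow xy',b)
rel((b[0],b[1],.20,sg+np.pi/2),(b[0],b[1],.106,sg+np.pi/2))
E
```

```text
bow xy [0.50260221 0.14672504 0.        ]
t 11.6 pos [ 0.5364 -0.1773  0.209 ] rpy [3.140e+00 1.000e-03 1.664e+00] F [-0.5  0.8 -2.3] w 0.0095 ff 30.0
[ 0.001  0.001 -0.171] [32.58 -0.35  0.87]
[ 0.001  0.001 -0.171] [32.59 -0.36 10.27]
```

View pics/c6.png

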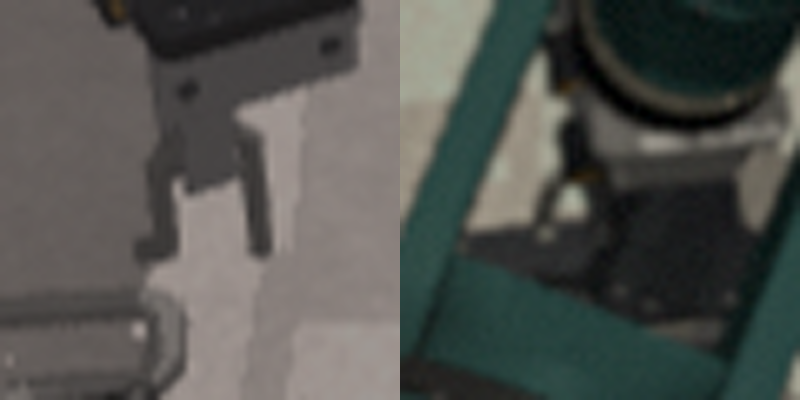

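Call:
{"fn": "move_arm", "kwargs": {
  "deltas": [0,0,-0.02,2,0,0,1,0,0,-0.05,6,0,0.2,1,0,0,-0.08,11,-0.1,0.4,1,0,0,-0.12,16,-0.2,0.6,1,0,0,-0.15,21,-0.2,0.8,1,0,0,-0.17,26,-0.3,0.9,1,0,0,-0.17,30,-0.3,0.9,1,0,0,-0.17,32.5,-0.3,0.9,1]
}}

```text
time: 12.4
tool_pos: [0.5007, 0.1488, 0.1964]
ee_rot: [-3.137, -0.001, 1.837]
wrist_force: [-0.3, -1.0, -1.9]
width: 0.0099
finger_force: 30.0
```

Call:
{"fn": "move_arm", "kwargs": {
  "deltas": [0,0,0,0,0,0,1,0,0,0,0,0,0,1]
}}

```text
time: 12.6
tool_pos: [0.5018, 0.146, 0.1971]
ee_rot: [-3.137, 0.001, 1.835]
wrist_force: [0.8, 0.6, -1.1]
width: 0.0104
finger_force: 30.0
```

```bash
python3 - <<'E'
from h import *
sg=.2643; b=(.5026,.1467)
rel((*b,.20,sg+np.pi/2),(*b,.145,sg+np.pi/2),(*b,.105,sg+np.pi/2))
o=robot.get_obs(); p=o['tool_pos']; R=Ro.from_euler('xyz',o['ee_rot'])
# shackle axes in the tool: x_s = tool y ; -z ; y_s = tool x
tip=p+R.apply([.018,0,.0488]); sh=p+R.apply([-.018,0,.0308]); print('tip',tip,'short',sh)
hb=np.array([.4979,.1641,.0855])
C=np.zeros((400,800,3),np.uint8)
for i,n in enumerate(('scene','top')):
    s=snap(n,n+'4'); u=proj(s,tip)[0]; x,y=int(u[0])-30,int(u[1])-25; k=400/60
    im=cv2.resize(s['image'][y:y+60,x:x+60],(400,400),interpolation=cv2.INTER_CUBIC)
    for q,c in zip(proj(s,np.array([tip,sh,hb])),((255,0,0),(0,255,0),(255,255,0))): cv2.circle(im,tuple(int(v) for v in (q-[x,y]+.5)*k),3,c,-1)
    C[:,400*i:400*i+400]=im
cv2.imwrite('pics/c7.png',C[:,:,::-1])
E
```

```text
t 12.6 pos [0.5018 0.146  0.1971] rpy [-3.137e+00  1.000e-03  1.835e+00] F [ 0.8  0.6 -1.1] w 0.0104 ff 30.0
[-0.004  0.001  0.   ] [ 0.04  0.09 -0.29]
[-0.004  0.001  0.   ] [0.05 0.12 5.21]
[-0.004  0.001  0.   ] [0.05 0.13 9.21]
tip [0.49690537 0.16331311 0.1483337 ] short [0.50639139 0.12859514 0.16635251]
```

View pics/c7.png

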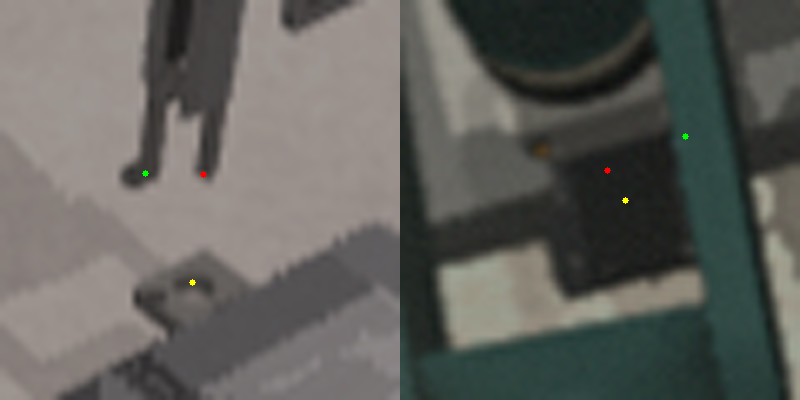

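Call:
{"fn": "move_arm", "kwargs": {
  "deltas": [0,0,0,0,0.1,2,1,0,0,0,0,0.1,4,1,0,0,0,0,0.1,5,1,0,0,0,0,0.1,6,1,0,0,0,0,0.1,6,1]
}}

```text
time: 13.2
tool_pos: [0.5031, 0.1455, 0.1379]
ee_rot: [-3.139, -0.0, 1.833]
wrist_force: [0.0, 0.6, -2.5]
width: 0.0099
finger_force: 30.0
```

```bash
python3 - <<'E'
from h import *
sg=.2643; b=(.5026,.1467)
rel((*b,.105,sg+np.pi/2))
E
```

```text
t 13.2 pos [0.5031 0.1455 0.1379] rpy [-3.139 -0.     1.833] F [ 0.   0.6 -2.5] w 0.0099 ff 30.0
[-0.003 -0.    -0.002] [ 0.13 -0.01  3.29]
```

Call:
{"fn": "move_arm", "kwargs": {
  "deltas": [0,0,0,0.1,0,0.4,1,0,0,0,0.1,0,0.8,1,0,0,0,0.1,0,1.2,1]
}}

```text
time: 13.5
tool_pos: [0.504, 0.1474, 0.1279]
ee_rot: [3.14, 0.0, 1.834]
wrist_force: [1.3, -0.5, -2.3]
width: 0.0097
finger_force: 30.0
```

Call:
{"fn": "move_arm", "kwargs": {
  "deltas": [0,0,0,0,0,0.5,1,0,0,0,0,0,1,1,0,0,0,0,0,1.5,1,0,0,0,0,0,2,1,0,0,0,0,0,2.1,1]
}}

```text
time: 14.0
tool_pos: [0.5031, 0.1472, 0.1054]
ee_rot: [-3.14, -0.0, 1.834]
wrist_force: [-0.3, -0.8, -1.1]
width: 0.0096
finger_force: 30.0
```

Call:
{"fn": "move_arm", "kwargs": {
  "deltas": [0,0,0,0,0,0,1,0,0,0,0,0,0,1,0,0,0,0,0,0,1]
}}

```text
time: 14.3
tool_pos: [0.5038, 0.1474, 0.1068]
ee_rot: [3.141, 0.0, 1.834]
wrist_force: [-0.0, 0.1, -1.5]
width: 0.0097
finger_force: 30.0
```

```bash
python3 - <<'E'
from h import *
rel()
o=robot.get_obs(); p=o['tool_pos']; R=Ro.from_euler('xyz',o['ee_rot']); tip=p+R.apply([.018,0,.0488]); print(tip,o['wrist_torque'])
s=snap('scene','scene5'); t=snap('top','top5'); u=proj(s,tip)[0]; x,y=int(u[0])-40,int(u[1])-45
C=np.zeros((480,800,3),np.uint8)
C[:,:480]=cv2.resize(s['image'][y:y+80,x:x+80],(480,480),interpolation=cv2.INTER_CUBIC)
C[:240,480:]=cv2.resize(s['image'],(320,240)); C[240:,480:]=cv2.resize(t['image'],(320,240))
cv2.imwrite('pics/c8.png',C[:,:,::-1])
E
```

```text
t 14.3 pos [0.5038 0.1474 0.1068] rpy [3.141 0.    1.834] F [-0.   0.1 -1.5] w 0.0097 ff 30.0
[0.49919624 0.16473952 0.05800391] [-0.07030635 -0.0913739   0.00440439]
```

View pics/c8.png

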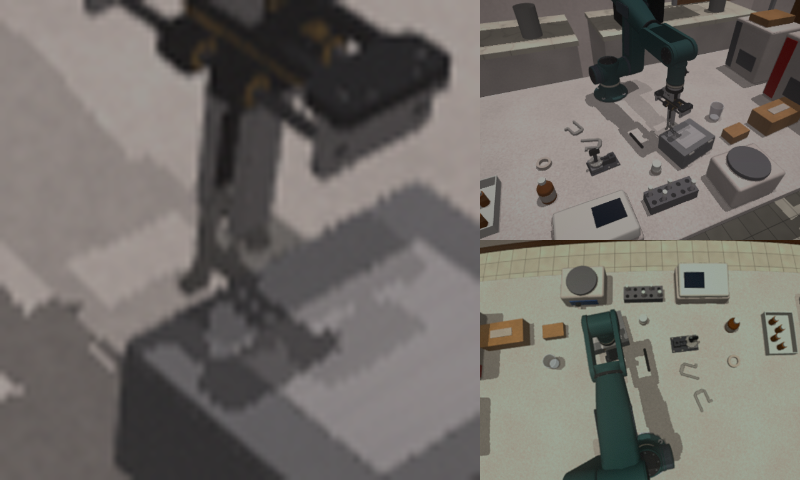

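```bash
python3 -c "
from h import *
rel(); print(robot.get_obs()['qvel'].round(3)); print(robot.close_job())"
```

```text
t 14.4 pos [0.5038 0.1473 0.1068] rpy [3.141 0.    1.834] F [ 0.6  1.  -1.4] w 0.0098 ff 30.0
[ 0.002 -0.     0.001 -0.001  0.001 -0.001]
the job is handed in; nothing more can be done
None
```

The job is handed in at 14.4 s: the lid is shut, the dial is at its zero click, and the shackle is held upright and still by its bow, its long leg through both hasp eyes and its tip about 16 mm below the lower eye by tool position. The hand-in call gave no verdict.

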